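# Press a lantern cap home, then wedge the lantern off its nest

## Task

Swing the nest's toggle clamp over onto the lantern and push it down until the cap is pressed fully home, then swing the clamp arm back past upright so that it stays open. Then take the wooden wedge by its grip block, slide it along the plate, thin end first, under the foot edge of the lantern that faces away from the clamp's bracket, until that edge has just lifted, about 4 mm clear of the rails, and finish there still gripping the wedge, with the wedge flat on the plate and the lantern's weight on it. Do not touch the lantern or its cap with the robot, and leave the other things on the bench alone.

Things in the scene. Friction and masses are not known exactly. Their poses are not given: they have to be found in the camera images.
- nest: Fixed aluminium plate, 150 (x, -75..75) x 320 (y, -130..190) x 10 mm. Origin: bench level, under the seat's centre; z up. Steel rails along y (-46..46), tops 18 mm above the bench, leave a channel 44 mm wide (x -22..22) between them, the plate as its floor. The lantern's back (-y) meets a stop, pins 22 mm high at its sides. Clamp bracket: y -85, 122 mm high. The wedge goes in from +y towards -y.
- clamp_hinge (a point): On the clamp's hinge axis, which runs along the nest's x: nest point (0, -85, 111) mm.
- clamp (a joint): Clamp arm's angle, rad. 0: level, pointing to the nest's +y, rubber foot on a cap that is home (0.06 when it meets a proud cap). Grows as it swings up and back: 1.57 upright, 1.86 end stop, leaning to -y. Starts open, 1.7 to 1.84. Stays put past upright; well forward of it, it falls onto the cap, but its weight does not press the cap home. 170 mm from hinge to handle, foot halfway.
- clamp_grip (a point): Grip point on the clamp's handle: a round black bar 16 mm thick at the end of the steel arm, sticking out 60 mm sideways towards the nest's -x, parallel to the hinge axis and 170 mm from it. The point lies on the bar's axis, 34 mm out from the arm's side. With the clamp at 0 it is at nest (-42, 85, 111) mm.
- cap (a joint): How proud the lantern's cap stands, in m: 0 is fully home, it starts 4 to 6 mm proud. A tight push fit: about 8 N on the cap moves it down, and it stays where pushed.
- lantern: Small lantern, 0.3 to 0.6 kg, loose on the rails: grey hexagonal foot 84 mm across flats, 14 mm thick; clear shade; round grey cap 78 mm wide, its top 68 mm above the origin when home. Origin: centre of the foot's underside; z up; flats face +y and -y; axes parallel to the nest's at the start.
- lantern_edge (a point): Middle of the foot's lower edge on the flat facing +y, where the wedge goes in: 42 mm from the lantern's origin. At the start 18 mm above the bench (0 clear of the rails).
- wedge: Loose wooden wedge, 135 (y) x 34 (x) mm, 0.12 kg. Origin: centre of its flat underside; z up; thin end to its own -y. From y = -67.5 mm, 3 mm thick, it thickens evenly by 0.16 mm per mm to 19.8 mm at y = 37.5; from there to y = 67.5 stands an upright grip block, 34 (x) x 30 (y) mm, 50 mm high.
- spacer: Bystander: plain wooden spacer block, 34 (x) x 110 (y) x 28 mm, no taper, no grip block. Origin: centre of the underside.
- shade: Bystander: empty clear lantern shade standing mouth down, 84 mm wide, 76 mm high. Origin: centre of its underside.
- driver: Bystander: a screwdriver lying on the bench along its own x. Origin: underside of its middle.

How it is judged:
By the outcome, as a careful person would: the job done as asked, in the order asked, and still so for the second after the job is handed in, while the arm keeps its last pose, push and grip.
It also fails if it takes over 64 s, if anything falls off the work surface, if the arm or the gripper's body presses on something with over 40 N, if the wrist force passes 120 N, or if a joint passes its speed limit or range.

## Robot

A 6-joint arm with a two-finger parallel gripper is mounted at the origin on the work surface. World frame = base frame: x ahead of the robot, y to its left, z up, the work surface at z = 0. Lengths are in m, angles in rad, forces in N, time in s.
With the tool pointing down it reaches from about 0.3 to 0.875 m from the base axis. Payload 4.2 kg.
Tool frame: the origin (TCP) lies at the very end of the fingers, on their centre line; the grasp point (between the pads) lies 19 mm behind it; z points along the fingers, y is the line along which they close (so a half turn about z gives the same grasp; the last joint's range is limited). The gripper opens to 85 mm and grips with 20 to 120 N. Pads are 22 mm wide; open, the fingers measure 114 mm over their backs; the gripper's body (76 mm by 85 mm) begins 54 mm behind the grasp point. The pads swing forward as they close: fully open they stand 13 mm farther back than shut.
Start: joints at [1.319, 0.32, 1.565, -0, 1.257, -0.02], TCP at [0.132, 0.56, 0.204] pointing down, gripper open.
Joint ranges: [-3.11, 3.11], [-0.84, 2.01], [0.21, 2.61], [-1.34, 4.49], [0.05, 2.63], [-2.56, 2.56]. Speed limits (rad/s): [2.57, 2.57, 3.14, 3.14, 3.14, 3.14].

## Interface

Orientations are given as [roll, pitch, yaw] about the fixed x, y, z axes, in that order (R = Rz(yaw) Ry(pitch) Rx(roll)).
In Python, from workcell import arm, vision, order gives the robot as it stands.
- The arm moves only by the tool servo_tool, never from a script. Its argument "deltas" is a list of rows, each a list of 2 entries, a list of its own where there are three numbers: the shift along the world's x, y, z in mm, then the turn about the world's z in rad. In form: [[[x, y, z], twist], ...]. A call has 1 to 5 rows; each row shifts and turns the commanded pose from where the row before left it; what a row does not reach is not made up. A row lasts 1/12 s, in which the tool goes at most 41.7 mm and 7.16 degrees, less where a joint would pass 70% of its speed; a pose out of reach is approached as far as the arm can. A call is refused whole if a number of a shift passes 41.7 or a number of a turn 0.125, either way. A call with a gripper value outside its range is refused whole. "claw" is the opening, from 0 (shut) to 1 (fully open), set as the call begins (left out, the last holds). The fingers move at their own pace and stop on an object; "force" is the grip in N (left out, the last holds). Time passes only in rows, so rows that do not move let the fingers close. It gives the time, the measured TCP pose, the force, the opening and the grip force at its end, in the units of the state.
- arm.get_obs(): the state, without advancing time (a new reading comes with each control period).
- vision.read_camera(name): name is "scene" or "top" or "wrist"; returns the picture (420x560x3 uint8, blue, green, red); there is no depth.
- vision.camera_model(name): a dict with "fx", "fy", "cx", "cy" (pixels), "rvec" (rotation vector, rad) and "tvec" (3), from world to camera coordinates, as OpenCV has them; the wrist camera has in their place "T_tool_cam" (4x4, takes a point from camera to tool coordinates, whose origin is the TCP and whose axes are the flange's). Camera axes: x right, y down, z forward; pixel columns grow to the right and rows downward; lengths in m; the calibration is good to about 2 mm. The wrist camera is an equidistant fisheye: a pixel r from the principal point sees the ray r / f radians off the axis. A picture is of the moment at which its call begins: read the wrist's pose just before it. camera_model takes no time and is no camera call.
- order.hand_in(): hands the job in; it is judged then, once.
Trained networks look in the newest picture that a camera, given by its name, has taken for a name from the list of things; names that differ only in an ending like _2 or _b are one class to them, and where a whole thing is asked for, a point or a joint stands for the part that bears it (a point fixed in the world has none). Each returns a list of dicts, best first, with "conf" (0 to 1); they miss things now and then, are a little off and sometimes report something else, mostly with a low value. They report only what shows in the picture. A call takes as long as a camera call.
- vision.recognise(camera, target): "extent" ([centre column, centre row, width, height] in pixels, round what is visible of it).
- vision.regions_of(camera, target): "mask" (420x560 bool, what is visible of it) and "extent" ([centre column, centre row, width, height] in pixels, round what is visible of it).
The state is a dict: "clock": time; "q": joint angles; "qd": joint speeds; "joint_efforts": joint torques, N m; "tool_pos": TCP position; "tool_rot": TCP orientation; "contact_force": force on the tool from outside, world axes, zero at the start; "moment": the same for the moment, N m; "width": finger opening in m; "finger_force": force on a finger pad.
Only numpy, scipy, OpenCV 4.12 (cv2) and the standard library are available. Lean on these libraries where they do the work, as an engineer would, in place of code of your own. Each camera call takes 0.05 s, during which the arm holds its last target. There are 200 camera calls.

## Working session

There is one attempt and no reset: what is moved stays moved. The work goes in short steps, Python scripts to look and compute and a tool call to move; the robot and the scene stay as the last step left them, time stands still between calls to the robot, and variables do not carry over. Pictures are saved under pics/ and viewed, at most 11 in all, crops included, and the job is handed in when it is done.

Besides the shell and the picture viewer there is one more tool, called after "Emit:" as name(argument=value, ...) on one line, values as JSON. servo_tool: Moves the arm, as the interface text tells. Its arguments: {"type":"object","properties":{"deltas":{"type":"array","items":{"type":"array"}},"claw":{"type":"number"},"force":{"type":"number"}},"required":["deltas"]}

```bash
mkdir -p pics; ls
cat > h.py <<'E'
import numpy as np, cv2
from workcell import arm, vision, order
from scipy.spatial.transform import Rotation as R
def cam(n):
    m=vision.camera_model(n);K=np.array([[m['fx'],0,m['cx']],[0,m['fy'],m['cy']],[0,0,1.]])
    return K,np.array(m['rvec'],float),np.array(m['tvec'],float)
def proj(n,P):
    K,r,t=cam(n);return cv2.projectPoints(np.array(P,float).reshape(-1,3),r,t,K,None)[0].reshape(-1,2)
def unproj(n,uv,z):
    K,r,t=cam(n);Rm=cv2.Rodrigues(r)[0];c=-Rm.T@t
    d=Rm.T@np.linalg.inv(K)@np.array([uv[0],uv[1],1.]);return c+d*(z-c[2])/d[2]
E
python3 - <<'E'
from h import *
o=arm.get_obs();print(o)
for n in('scene','top'):
    im=vision.read_camera(n);cv2.imwrite(f'pics/{n}0.png',im)
    for t in['nest','clamp','lantern','wedge','spacer','shade','driver','cap','clamp_grip']:
        r=vision.recognise(n,t);print(n,t,[(round(x['conf'],2),np.round(x['extent']).tolist()) for x in r[:2]])
    K,r,t=cam(n);Rm=cv2.Rodrigues(r)[0];print(n,'cam at',-Rm.T@t,'fwd',Rm[2],K[0,0])
print(vision.camera_model('wrist'))
E
```

```text
pics
{'clock': 0.0, 'q': array([ 1.31900770e+00,  3.20270762e-01,  1.56568823e+00,  1.52448116e-06,
        1.25736778e+00, -1.99907840e-02]), 'qd': array([ 0.00133993, -0.00076395,  0.00157518, -0.00122236,  0.00085848,
        0.00020909]), 'joint_efforts': array([-1.05278996e-03, -4.15530396e+01, -2.34156436e+01, -4.04683060e-04,
        8.33772530e-03, -1.62092573e-05]), 'tool_pos': array([0.13195711, 0.55911816, 0.20349085]), 'tool_rot': array([-3.13985891e+00, -3.61131931e-05,  2.90979431e+00]), 'contact_force': array([-0.14411151,  0.32798523, -0.29321242]), 'moment': array([ 0.02018435, -0.01267884,  0.02422042]), 'finger_force': 0.0, 'width': 0.08523325966626502}
scene nest [(0.72, [249.0, 184.0, 103.0, 190.0])]
scene clamp [(0.96, [221.0, 129.0, 29.0, 80.0])]
scene lantern [(0.56, [236.0, 202.0, 33.0, 40.0])]
scene wedge [(0.8, [407.0, 321.0, 57.0, 56.0]), (0.55, [252.0, 141.0, 20.0, 22.0])]
scene spacer [(0.76, [351.0, 352.0, 52.0, 55.0])]
scene shade [(0.58, [197.0, 151.0, 26.0, 36.0]), (0.42, [249.0, 184.0, 104.0, 189.0])]
scene driver [(0.63, [252.0, 146.0, 20.0, 32.0])
[... 619 characters left out ...]
op cap [(0.77, [315.0, 200.0, 30.0, 27.0]), (0.49, [149.0, 279.0, 52.0, 14.0])]
top clamp_grip [(0.77, [362.0, 186.0, 41.0, 38.0])]
top cam at [ 0.3044125  -0.04798455  1.24188269] fwd [ 0.22257644 -0.01684416 -0.97476972] 453.21916205893245
{'fx': 325.19226210127806, 'fy': 325.19226210127806, 'cx': 277.4249971072884, 'cy': 207.2798966858324, 'T_tool_cam': array([[-8.86706957e-04, -9.44918259e-01, -3.27305207e-01,
         8.45414434e-02],
       [ 9.99999590e-01, -8.97687408e-04, -1.17521416e-04,
        -6.43534170e-04],
       [-1.82769631e-04, -3.27305177e-01,  9.44918667e-01,
        -1.69763754e-01],
       [ 0.00000000e+00,  0.00000000e+00,  0.00000000e+00,
         1.00000000e+00]])}
```

Run:
```python
import cv2
a=cv2.imread('pics/top0.png')[140:310,100:450];b=cv2.imread('pics/scene0.png')[70:400,150:450]
cv2.imwrite('pics/a.png',cv2.resize(a,None,fx=2.28,fy=2.28,interpolation=2));cv2.imwrite('pics/b.png',cv2.resize(b,None,fx=1.8,fy=1.8,interpolation=2))
```

```text
(no output)
```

View pics/a.png

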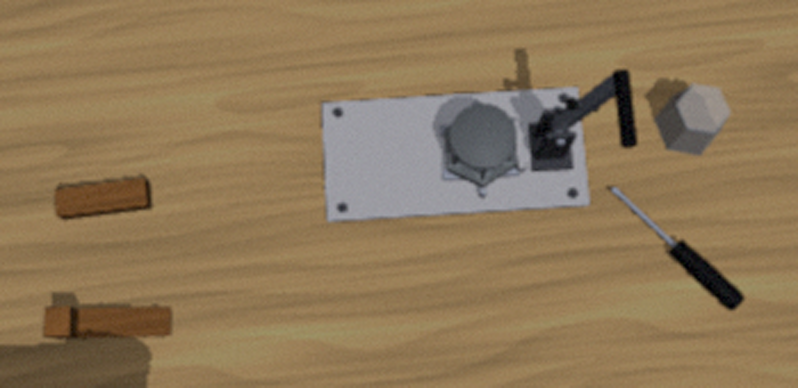

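View pics/b.png

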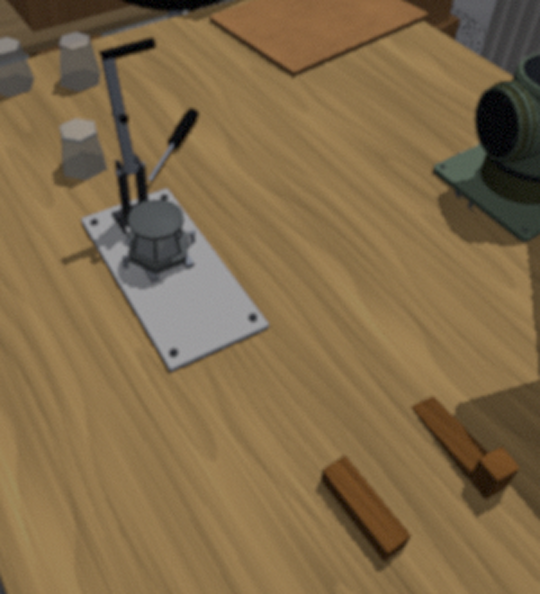

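The top view shows the plate (crop corners 322,101 / 578,88 / 589,206 / 328,220) with the clamp open at its right end. The wedge is at lower left with its block at x 44–72 and its thin end at x 171, pointing right. The spacer is at upper left. The scene view agrees.

```bash
cat > fit.py <<'E'
from h import *
from scipy.optimize import least_squares
T=lambda p:np.array(p,float)/2.28+[100,140]
S=lambda p:np.array(p,float)/1.8+[150,70]
def tf(p,P):
    P=np.array(P,float);c,s=np.cos(p[2]),np.sin(p[2]);return np.c_[P[:,0]*c-P[:,1]*s+p[0],P[:,0]*s+P[:,1]*c+p[1],P[:,2]]
nm=np.array([[75,190,10],[75,-130,10],[-75,-130,10],[-75,190,10]])/1000
nt=T([[322,101],[578,88],[589,206],[328,220]]);ns=S([[170,370],[82,220],[168,190],[268,324]])
f=lambda p:np.r_[(proj('top',tf(p,nm))-nt).ravel(),(proj('scene',tf(p,nm))-ns).ravel()]
r=least_squares(f,[.3,0,0]);N=r.x;print('nest',N.round(4),r.fun.round(1))
# wedge
wm=np.array([[17,-67.5,3],[-17,-67.5,3],[17,67.5,50],[-17,67.5,50],[-17,37.5,50],[17,37.5,50]])/1000
wt=T([[171,307],[171,335],[46,306],[44,337],[70,337],[73,306]]);
ws=S([[413,405],[432,398]])
g=lambda p:np.r_[(proj('top',tf(p,wm))-wt).ravel(),(proj('scene',tf(p,wm))[:2]-ws).ravel()]
r=least_squares(g,[.1,.3,0]);print('wedge',r.x.round(4),r.fun.round(1))
# handle: bar ends local x -8..-68
def bar(a): 
    y=-.085+.17*np.cos(a);z=.111+.17*np.sin(a);return np.array([[-.008-.0,y,z],[-.072,y,z]])
bt=T([[622,76],[630,142]]);bs=S([[107,52],[152,43]])
k=lambda a:np.r_[(proj('top',tf(N,bar(a[0])))-bt).ravel(),(proj('scene',tf(N,bar(a[0])))-bs).ravel()]
r=least_squares(k,[1.75]);a=r.x[0];print('clamp',a,r.fun.round(1))
print('grip',tf(N,[[-.042,-.085+.17*np.cos(a),.111+.17*np.sin(a)]]),'hinge',tf(N,[[0,-.085,.111]]))
E
python3 fit.py
```

```text
nest [ 0.593  -0.1578 -0.0532] [-0.8 -0.3 -0.3 -0.9 -0.1 -0.7 -1.4 -0.3 -0.1 -0.9 -0.3 -1.9  0.2 -1.9
  1.   0. ]
wedge [ 0.4329  0.297  -0.0729] [ 0.1 -0.4 -0.1 -0.1 -0.7  0.3 -0.3 -0.1 -0.2 -0.6 -1.1 -0.1 -0.8 -0.1
  0.5 -2.3]
clamp 1.8231485382721317 [ 1.1  4.7  0.6  3.7  3.3 -0.2  2.8 -1.6]
grip [[ 0.54425907 -0.28283288  0.27561573]] hinge [[ 0.58845592 -0.24267941  0.111     ]]
```

Emit:
servo_tool(deltas=[[[16,-33,8],0.01],[[16,-33,8],0.01],[[16,-33,8],0.01],[[16,-33,8],0.01],[[16,-33,8],0.01]], claw=1)

```text
clock: 1.42
tool_pos: [0.2124, 0.3931, 0.2447]
tool_rot: [3.141, 0.0, 2.961]
contact_force: [0.3, -0.6, -0.4]
width: 0.0855
finger_force: 0.0
```

Emit:
servo_tool(deltas=[[[16,-33,8],0.01],[[16,-33,8],0.01],[[16,-33,8],0.01],[[16,-33,8],0.01],[[16,-33,8],0.01]])

```text
clock: 1.83
tool_pos: [0.2923, 0.228, 0.285]
tool_rot: [3.141, 0.001, 3.011]
contact_force: [0.5, 0.4, -1.4]
width: 0.0853
finger_force: 0.0
```

Emit:
servo_tool(deltas=[[[16,-33,8],0.01],[[16,-33,8],0.01],[[16,-33,8],0.01],[[16,-33,8],0.01],[[16,-33,8],0.01]])

```text
clock: 2.25
tool_pos: [0.3723, 0.0629, 0.3251]
tool_rot: [3.141, 0.001, 3.06]
contact_force: [0.5, 0.2, -0.3]
width: 0.0856
finger_force: 0.0
```

Emit:
servo_tool(deltas=[[[16,-33,8],0.01],[[16,-33,8],0.01],[[16,-33,8],0.01],[[16,-33,0],0],[[16,-33,0],0]])

```text
clock: 2.67
tool_pos: [0.4527, -0.1023, 0.3491]
tool_rot: [-3.142, 0.002, 3.089]
contact_force: [0.8, -0.2, 0.4]
width: 0.0851
finger_force: 0.0
```

Emit:
servo_tool(deltas=[[[16,-33,0],0],[[16,-33,0],0],[[16,-33,0],0],[[0,0,0],0],[[0,0,0],0]])

```text
clock: 3.08
tool_pos: [0.5004, -0.2007, 0.3472]
tool_rot: [3.141, -0.002, 3.087]
contact_force: [0.2, 1.0, -0.1]
width: 0.0853
finger_force: 0.0
```

```bash
cat >> h.py <<'E'
def wproj(o,P):
    m=vision.camera_model('wrist');T=np.eye(4);T[:3,:3]=R.from_euler('xyz',o['tool_rot']).as_matrix();T[:3,3]=o['tool_pos']
    M=np.linalg.inv(T@m['T_tool_cam']);P=np.array(P,float).reshape(-1,3)@M[:3,:3].T+M[:3,3]
    rr=np.linalg.norm(P[:,:2],axis=1);th=np.arctan2(rr,P[:,2]);return P[:,:2]/rr[:,None]*(th*m['fx'])[:,None]+[m['cx'],m['cy']]
E
python3 - <<'E'
from h import *
from fit import N,tf,bar
o=arm.get_obs();im=vision.read_camera('wrist')
b=bar(1.823);b[0,0]=.008;b[1,0]=-.068
for q in wproj(o,tf(N,b)):print(q);cv2.circle(im,tuple(int(v) for v in q),4,(0,0,255),1)
for r in vision.recognise('wrist','clamp_grip')[:2]+vision.recognise('wrist','clamp')[:1]:print(r)
cv2.imwrite('pics/w1.png',im)
E
```

```text
nest [ 0.593  -0.1578 -0.0532] [-0.8 -0.3 -0.3 -0.9 -0.1 -0.7 -1.4 -0.3 -0.1 -0.9 -0.3 -1.9  0.2 -1.9
  1.   0. ]
wedge [ 0.4329  0.297  -0.0729] [ 0.1 -0.4 -0.1 -0.1 -0.7  0.3 -0.3 -0.1 -0.2 -0.6 -1.1 -0.1 -0.8 -0.1
  0.5 -2.3]
clamp 1.8231485382721317 [ 1.1  4.7  0.6  3.7  3.3 -0.2  2.8 -1.6]
grip [[ 0.54425907 -0.28283288  0.27561573]] hinge [[ 0.58845592 -0.24267941  0.111     ]]
[193.17584097 307.82439055]
[182.71260596 233.97118711]
{'extent': [214.2, 271.9, 83.2, 85.7], 'conf': 0.98}
{'extent': [214.1, 270.2, 78.9, 86.5], 'conf': 0.72}
```

View pics/w1.png

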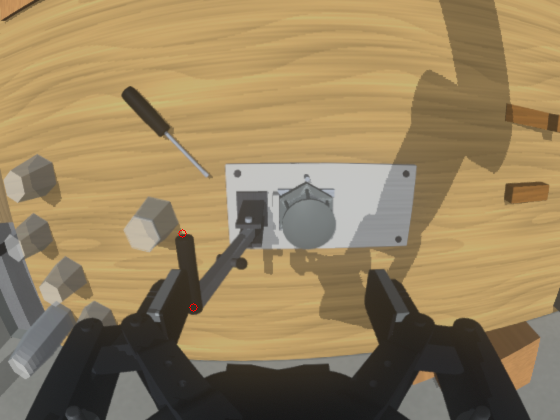

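The overlay falls on the black bar to within 3 px: it spans (186,237) to (196,308), so the estimate is good. Next I move above the bar, descend and grip.

Emit:
servo_tool(deltas=[[[15,-27,0],0],[[15,-27,0],0],[[14,-26,0],0],[[0,0,-25],0],[[0,0,-25],0]])

```text
clock: 3.65
tool_pos: [0.5453, -0.2797, 0.2992]
tool_rot: [-3.14, 0.004, 3.09]
contact_force: [-0.1, 0.1, -0.8]
width: 0.0856
finger_force: 0.0
```

Emit:
servo_tool(deltas=[[[0,0,-20],0],[[0,0,-20],0],[[0,0,0],0],[[0,0,0],0]])

```text
clock: 3.98
tool_pos: [0.5437, -0.278, 0.2585]
tool_rot: [3.141, -0.001, 3.091]
contact_force: [-0.8, -0.2, 0.7]
width: 0.0853
finger_force: 0.0
```

Emit:
servo_tool(deltas=[[[0,0,0],0],[[0,0,0],0],[[0,0,0],0],[[0,0,0],0],[[0,0,0],0]], claw=0, force=30)

```text
clock: 4.4
tool_pos: [0.5443, -0.2794, 0.259]
tool_rot: [-3.141, 0.001, 3.09]
contact_force: [-0.6, 0.8, 0.5]
width: 0.0251
finger_force: 0.0
```

Emit:
servo_tool(deltas=[[[0,0,0],0],[[0,0,0],0],[[0,0,0],0]])

```text
clock: 4.65
tool_pos: [0.5441, -0.2794, 0.2583]
tool_rot: [3.141, -0.0, 3.09]
contact_force: [-0.4, -0.6, 0.0]
width: 0.0005
finger_force: 0.0
```

```bash
python3 - <<'E' | tail -3
from h import *
from fit import N,tf,bar
im=vision.read_camera('wrist');s=vision.read_camera('scene')
v=np.hstack([im,cv2.resize(s[60:240,140:380],(560,420),interpolation=2)]);v=cv2.resize(v,(800,300),interpolation=3)
cv2.imwrite('pics/w2.png',v)
E
```

```text
0.5 -2.3]
clamp 1.8231485382721317 [ 1.1  4.7  0.6  3.7  3.3 -0.2  2.8 -1.6]
grip [[ 0.54425907 -0.28283288  0.27561573]] hinge [[ 0.58845592 -0.24267941  0.111     ]]
```

View pics/w2.png

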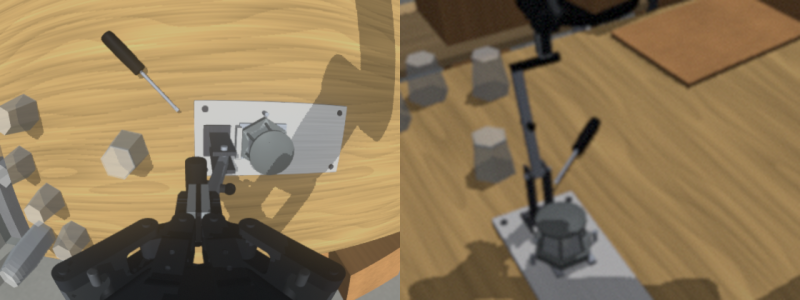

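```bash
python3 - <<'E' | tail -9
from h import *
from fit import N,tf,bar
o=arm.get_obs();print('tcp scene',proj('scene',o['tool_pos']),'wrist',wproj(o,o['tool_pos']))
for a in(1.65,1.7,1.75,1.8,1.85):
    b=bar(a);b[0,0]=.008;b[1,0]=-.068;b=tf(N,b);print(a,proj('scene',b).round(),wproj(o,b).round(),b[1].round(4))
w=vision.read_camera('wrist');cv2.imwrite('pics/w3.png',cv2.resize(w[180:380,180:400],None,fx=2.7,fy=2.7,interpolation=2))
E
```

```text
1.75 [[208. 102.]
 [238.  94.]] [[293. 337.]
 [296. 221.]] [ 0.5189 -0.2693  0.2783]
1.8 [[207. 101.]
 [236.  93.]] [[279. 336.]
 [280. 220.]] [ 0.5185 -0.2776  0.2766]
1.85 [[206. 100.]
 [235.  92.]] [[266. 333.]
 [263. 218.]] [ 0.5181 -0.2858  0.2744]
```

View pics/w3.png

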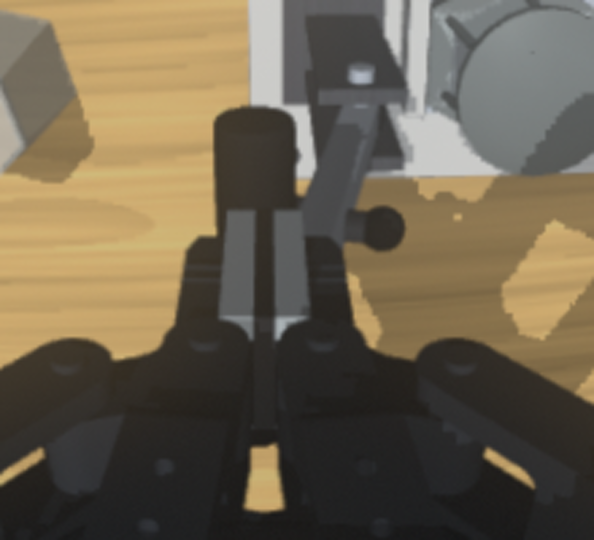

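```bash
python3 - <<'E' | tail -5
from h import *
o=arm.get_obs();p=o['tool_pos'];print('tcp scene',proj('scene',p),'wrist',wproj(o,[p,p+[-.011,0,0],p+[-.011,0,.02],p+[-.011,0,.04]]).round(),o['contact_force'],o['width'],p)
E
```

```text
tcp scene [[227.20354342 102.31081752]] wrist [[279. 249.]
 [278. 232.]
 [278. 247.]
 [278. 267.]] [ 0.50499992  0.73963355 -0.05749529] -0.00011599951759300127 [ 0.5440826  -0.27940667  0.25825089]
```

```bash
python3 - <<'E' | tail -12
from h import *
o=arm.get_obs();p=o['tool_pos']
for dz in(0,.013,.03,.045):
  for dx in(-.011,.011):
    print(dz,dx,wproj(o,[p+[dx,-.0425,dz],p+[dx,.0425,dz],p+[dx,-.057,dz]]).round().tolist())
E
```

```text
0 -0.011 [[205.0, 235.0], [351.0, 228.0], [181.0, 236.0]]
0 0.011 [[210.0, 268.0], [350.0, 261.0], [187.0, 268.0]]
0.013 -0.011 [[200.0, 245.0], [356.0, 237.0], [175.0, 245.0]]
0.013 0.011 [[206.0, 279.0], [354.0, 272.0], [182.0, 279.0]]
0.03 -0.011 [[192.0, 259.0], [364.0, 251.0], [166.0, 260.0]]
0.03 0.011 [[199.0, 296.0], [361.0, 289.0], [174.0, 296.0]]
0.045 -0.011 [[185.0, 275.0], [372.0, 266.0], [156.0, 275.0]]
0.045 0.011 [[193.0, 313.0], [368.0, 305.0], [166.0, 312.0]]
```

The shut fingertips appear about 30 mm behind the reported TCP. Projection in both the wrist and scene views says so, and the fingers ended just above the bar with no force. The stated body clearance still allows 30 mm deeper, so I will open, descend 30 mm and close again.

Emit:
servo_tool(deltas=[[[0,0,0],0],[[0,0,0],0],[[0,0,0],0],[[0,0,0],0],[[0,0,0],0]], claw=1)

```text
clock: 5.22
tool_pos: [0.5441, -0.2794, 0.2583]
tool_rot: [3.142, -0.0, 3.09]
contact_force: [0.2, -0.3, -0.7]
width: 0.0604
finger_force: 0.0
```

Emit:
servo_tool(deltas=[[[0,0,0],0],[[0,0,-8],0],[[0,0,-8],0],[[0,0,-8],0],[[0,0,-6],0]])

```text
clock: 5.63
tool_pos: [0.5435, -0.279, 0.2266]
tool_rot: [3.141, -0.002, 3.09]
contact_force: [0.1, 0.6, 0.9]
width: 0.0853
finger_force: 0.0
```

Emit:
servo_tool(deltas=[[[0,0,0],0],[[0,0,0],0],[[0,0,0],0],[[0,0,0],0],[[0,0,0],0]], claw=0, force=30)

```text
clock: 6.05
tool_pos: [0.5443, -0.2795, 0.2288]
tool_rot: [-3.141, 0.001, 3.09]
contact_force: [0.4, 0.6, 0.5]
width: 0.0257
finger_force: 0.0
```

Emit:
servo_tool(deltas=[[[0,0,0],0],[[0,0,0],0],[[0,0,0],0]])

```text
clock: 6.3
tool_pos: [0.5443, -0.2797, 0.2289]
tool_rot: [-3.141, 0.001, 3.09]
contact_force: [-0.6, -0.4, 1.9]
width: 0.0151
finger_force: 29.2
```

Run:
```python
import numpy as np
a=np.r_[np.linspace(1.804,.104,18),.08,.06,.04,.02,0,-.015]
y=170*np.cos(a);z=170*np.sin(a)
y=y-y[0];z=z-z[0];p=np.c_[.053*y,y,z].round(0)
d=np.diff(p,axis=0)
for i in range(0,len(d),5):print([[r.astype(int).tolist(),0] for r in d[i:i+5]])
```

```text
[[[1, 17, 3], 0], [[1, 17, 2], 0], [[1, 17, -1], 0], [[1, 17, -2], 0], [[0, 16, -3], 0]]
[[[1, 16, -6], 0], [[1, 16, -7], 0], [[1, 15, -8], 0], [[1, 13, -10], 0], [[0, 13, -11], 0]]
[[[1, 12, -12], 0], [[0, 10, -14], 0], [[1, 9, -14], 0], [[0, 8, -16], 0], [[1, 5, -16], 0]]
[[[0, 5, -16], 0], [[0, 2, -17], 0], [[0, 1, -4], 0], [[0, 0, -3], 0], [[0, 0, -4], 0]]
[[[0, 0, -3], 0], [[0, 0, -3], 0], [[0, 0, -3], 0]]
```

Emit:
servo_tool(deltas=[[[1,17,3],0],[[1,17,2],0],[[1,17,-1],0],[[1,17,-2],0],[[0,16,-3],0]])

```text
clock: 6.72
tool_pos: [0.5482, -0.1959, 0.2283]
tool_rot: [-3.139, 0.002, 3.09]
contact_force: [1.1, -4.1, -2.8]
width: 0.015
finger_force: 29.3
```

Emit:
servo_tool(deltas=[[[1,16,-6],0],[[1,16,-7],0],[[1,15,-8],0],[[1,13,-10],0],[[0,13,-11],0]])

```text
clock: 7.13
tool_pos: [0.5517, -0.1223, 0.1849]
tool_rot: [-3.14, -0.0, 3.09]
contact_force: [-0.2, -3.6, -1.0]
width: 0.0147
finger_force: 30.0
```

Emit:
servo_tool(deltas=[[[1,12,-12],0],[[0,10,-14],0],[[1,9,-14],0],[[0,8,-16],0],[[1,5,-16],0]])

```text
clock: 7.55
tool_pos: [0.5539, -0.0785, 0.1122]
tool_rot: [-3.14, -0.002, 3.091]
contact_force: [-3.1, -4.0, 1.0]
width: 0.0147
finger_force: 29.5
```

Emit:
servo_tool(deltas=[[[0,5,-16],0],[[0,2,-17],0],[[0,1,-4],0],[[0,0,-3],0],[[0,0,-2],0]])

```text
clock: 7.97
tool_pos: [0.5541, -0.0728, 0.0709]
tool_rot: [-3.137, -0.002, 3.092]
contact_force: [-4.1, -8.4, 6.5]
width: 0.0148
finger_force: 29.7
```

Emit:
servo_tool(deltas=[[[0,0,-2],0],[[0,0,-2],0],[[0,0,-2],0],[[0,0,0],0]])

```text
clock: 8.3
tool_pos: [0.5543, -0.0727, 0.0675]
tool_rot: [-3.137, -0.0, 3.091]
contact_force: [-7.6, -8.2, 17.5]
width: 0.015
finger_force: 30.9
```

Emit:
servo_tool(deltas=[[[0,0,-1],0],[[0,0,-1],0],[[0,0,0],0]])

```text
clock: 8.55
tool_pos: [0.5544, -0.0727, 0.0669]
tool_rot: [-3.137, 0.0, 3.091]
contact_force: [-10.5, -8.4, 25.0]
width: 0.0146
finger_force: 31.7
```

Emit:
servo_tool(deltas=[[[0,0,-1],0],[[0,0,-1],0],[[0,0,0],0]])

```text
clock: 8.8
tool_pos: [0.5547, -0.0728, 0.066]
tool_rot: [-3.137, 0.002, 3.091]
contact_force: [-12.2, -7.8, 30.9]
width: 0.015
finger_force: 32.5
```

Emit:
servo_tool(deltas=[[[0,0,6],0],[[0,0,6],0],[[0,-1,7],0],[[0,-2,17],0],[[0,-5,16],0]])

```text
clock: 9.22
tool_pos: [0.554, -0.0776, 0.1121]
tool_rot: [3.139, -0.003, 3.089]
contact_force: [0.9, 2.5, -4.2]
width: 0.0146
finger_force: 29.4
```

Emit:
servo_tool(deltas=[[[-1,-5,16],0],[[0,-8,16],0],[[-1,-9,14],0],[[0,-10,14],0],[[-1,-12,12],0]])

```text
clock: 9.63
tool_pos: [0.5524, -0.1147, 0.187]
tool_rot: [3.126, 0.0, 3.088]
contact_force: [-1.0, 22.9, 13.5]
width: 0.0146
finger_force: 29.9
```

Emit:
servo_tool(deltas=[[[0,-13,11],0],[[-1,-13,10],0],[[-1,-15,8],0],[[-1,-16,7],0],[[-1,-16,6],0]])

```text
clock: 10.05
tool_pos: [0.5496, -0.1897, 0.2345]
tool_rot: [3.132, 0.008, 3.091]
contact_force: [-5.3, 9.2, 22.1]
width: 0.0147
finger_force: 31.6
```

Emit:
servo_tool(deltas=[[[0,-16,3],0],[[-1,-17,2],0],[[-1,-17,1],0],[[-1,-17,-2],0],[[-1,-16,-3],0]])

```text
clock: 10.47
tool_pos: [0.5454, -0.2803, 0.2345]
tool_rot: [-3.137, 0.009, 3.09]
contact_force: [-3.9, -1.1, 13.8]
width: 0.0147
finger_force: 33.5
```

Emit:
servo_tool(deltas=[[[0,0,0],0],[[0,0,0],0]])

```text
clock: 10.63
tool_pos: [0.5452, -0.2827, 0.2336]
tool_rot: [-3.133, 0.008, 3.088]
contact_force: [-4.7, -5.8, 19.7]
width: 0.0147
finger_force: 34.7
```

Emit:
servo_tool(deltas=[[[0,0,0],0],[[0,0,0],0],[[0,0,0],0],[[0,0,0],0],[[0,0,0],0]], claw=1)

```text
clock: 11.05
tool_pos: [0.5441, -0.2779, 0.2274]
tool_rot: [3.141, -0.001, 3.09]
contact_force: [0.7, 0.1, -0.3]
width: 0.0742
finger_force: 0.0
```

Emit:
servo_tool(deltas=[[[0,0,0],0],[[0,0,20],0],[[0,0,30],0],[[0,0,30],0],[[0,0,20],0]])

```text
clock: 11.47
tool_pos: [0.5447, -0.2784, 0.331]
tool_rot: [-3.141, 0.003, 3.09]
contact_force: [0.2, 0.2, 0.8]
width: 0.0848
finger_force: 0.0
```

Emit:
servo_tool(deltas=[[[-10,30,0],0],[[-10,30,0],0],[[-10,30,0],0],[[-10,30,0],0],[[0,0,0],0]])

```text
clock: 11.88
tool_pos: [0.5023, -0.1539, 0.3291]
tool_rot: [3.139, -0.0, 3.094]
contact_force: [-0.3, 0.2, -0.5]
width: 0.0855
finger_force: 0.0
```

```bash
python3 - <<'E' | tail -9
from h import *
from fit import N,tf,bar
o=arm.get_obs();im=vision.read_camera('wrist');s=vision.read_camera('scene')
for a in(1.6,1.7,1.8,1.86):
    b=bar(a);b[0,0]=.008;b[1,0]=-.068;b=tf(N,b);print(a,proj('scene',b).round(),wproj(o,b).round().tolist())
th=np.linspace(0,6.3,60)
for z,c in((.068,(0,255,0)),(.073,(0,0,255))):
    q=proj('scene',tf(N,np.c_[.039*np.cos(th),.039*np.sin(th),0*th+z]))
    x=(q-[140,60])*[560/240,420/180] if 0 else q
    globals().setdefault('L',[]).append((x,c))
crop=cv2.resize(s[160:240,190:300],None,fx=5.09,fy=5.25,interpolation=2)
for x,c in L:cv2.polylines(crop,[((x-[190,160]+.5)*[5.09,5.25]).astype(int)],True,c,1)
cv2.imwrite('pics/w4.png',cv2.resize(np.hstack([im,crop]),(800,300),interpolation=3))
E
```

```text
grip [[ 0.54425907 -0.28283288  0.27561573]] hinge [[ 0.58845592 -0.24267941  0.111     ]]
1.6 [[212. 106.]
 [242.  98.]] [[177.0, 322.0], [163.0, 246.0]]
1.7 [[210. 103.]
 [239.  95.]] [[159.0, 320.0], [144.0, 244.0]]
1.8 [[207. 101.]
 [236.  93.]] [[144.0, 317.0], [127.0, 242.0]]
1.86 [[206. 100.]
 [235.  92.]] [[135.0, 314.0], [118.0, 240.0]]
```

View pics/w4.png

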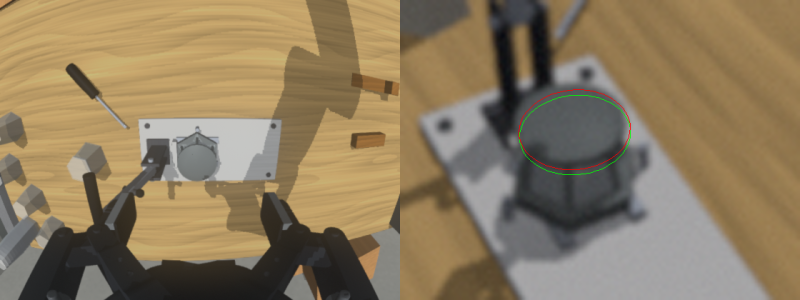

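Run:
```python
from h import *
a=cv2.imread('pics/scene0.png');b=vision.read_camera('scene')
g=lambda i:cv2.GaussianBlur(cv2.resize(cv2.cvtColor(i,6)[176:232,214:266],None,fx=5,fy=5,interpolation=2),(0,0),2)
A,B=g(a),g(b);cv2.imwrite('pics/w5.png',np.hstack([A,B]))
def sh(y0,y1,x0,x1):
    t=A[y0:y1,x0:x1];r=cv2.matchTemplate(B,t,5);_,v,_,m=cv2.minMaxLoc(r);return (m[0]-x0)/5,(m[1]-y0)/5,round(v,3)
print('cap',sh(15,95,60,200),'rim',sh(50,110,50,190),'foot',sh(140,230,40,200))
```

```text
cap (0.0, 1.0, 0.973) rim (0.4, 0.8, 0.937) foot (0.0, 0.0, 0.995)
```

View pics/w5.png

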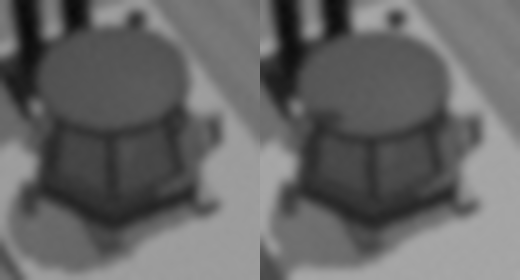

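```bash
python3 - <<'E' | tail -6
from h import *
from fit import N,tf
a=cv2.imread('pics/scene0.png');b=np.mean([vision.read_camera('scene').astype(float) for _ in range(4)],0)
gr=lambda i:cv2.cvtColor(i.astype(np.float32),6)
A,B=gr(a),gr(b)
q=proj('scene',tf(N,[[0,0,.068],[0,0,.073]]));print('px for 5mm',q[1]-q[0])
def ecc(name,x0,x1,y0,y1):
    W=np.eye(2,3,dtype=np.float32);c,W=cv2.findTransformECC(A[y0:y1,x0:x1],B[y0:y1,x0:x1],W,cv2.MOTION_TRANSLATION,(3,200,1e-5),None,3);print(name,c,W[:,2])
ecc('cap',220,256,180,206);ecc('caplow',224,252,192,206);ecc('foot',216,262,210,226);ecc('plate',250,300,200,270)
E
```

```text
grip [[ 0.54425907 -0.28283288  0.27561573]] hinge [[ 0.58845592 -0.24267941  0.111     ]]
px for 5mm [-0.12331345 -1.40093513]
cap 0.9621857644006458 [0.09151851 0.72127575]
caplow 0.8858452217236055 [0.30949607 0.88815314]
foot 0.999234085943874 [0.00356173 0.01569419]
plate 0.6513388604891934 [-4.1604042e-04 -9.2590755e-01]
```

The cap dropped about 1 px relative to the foot, and the handle met a stiff stop at 31 N (about 60 N on the cap, far above 8 N). I take that as home. The clamp stands open at about 1.8. Next is the wedge.

Emit:
servo_tool(deltas=[[[-4,33,-5],0],[[-4,34,-5],0],[[-4,33,-8],0],[[-4,34,-8],0],[[-4,33,-10],0]])

```text
clock: 12.65
tool_pos: [0.4844, 0.0094, 0.2921]
tool_rot: [3.141, 0.001, 3.088]
contact_force: [0.6, 0.5, -0.6]
width: 0.0855
finger_force: 0.0
```

Emit:
servo_tool(deltas=[[[-4,33,-10],0],[[-4,34,-10],0],[[-5,33,-12],0],[[-5,34,-12],-0.01],[[-5,33,-12],-0.01]])

```text
clock: 13.07
tool_pos: [0.4613, 0.1768, 0.2356]
tool_rot: [3.142, 0.0, 3.068]
contact_force: [0.8, -0.7, -0.9]
width: 0.0856
finger_force: 0.0
```

Emit:
servo_tool(deltas=[[[-5,34,-14],0],[[-5,33,-14],0],[[-5,34,-16],0],[[-5,33,-16],0],[[-3,35,-16],0]])

```text
clock: 13.48
tool_pos: [0.4381, 0.3457, 0.1593]
tool_rot: [-3.141, -0.0, 3.069]
contact_force: [0.3, -0.3, -0.7]
width: 0.0852
finger_force: 0.0
```

Emit:
servo_tool(deltas=[[[0,0,0],0],[[0,0,0],0]])

```text
clock: 13.65
tool_pos: [0.4379, 0.3453, 0.1587]
tool_rot: [-3.139, -0.002, 3.072]
contact_force: [0.3, -0.1, 0.6]
width: 0.0852
finger_force: 0.0
```

```bash
python3 - <<'E' | tail -3
from h import *
import fit
from fit import tf
o=arm.get_obs();im=vision.read_camera('wrist');W=[.4329,.297,-.0729]
P=tf(W,fit.wm)
for q in wproj(o,P):cv2.circle(im,tuple(q.round().astype(int).tolist()),3,(0,0,255),1)
print(wproj(o,P).round().tolist(),o['tool_pos'],o['tool_rot'])
cv2.imwrite('pics/w6.png',im)
E
```

```text
clamp 1.8231485382721317 [ 1.1  4.7  0.6  3.7  3.3 -0.2  2.8 -1.6]
grip [[ 0.54425907 -0.28283288  0.27561573]] hinge [[ 0.58845592 -0.24267941  0.111     ]]
[[172.0, 196.0], [169.0, 166.0], [299.0, 211.0], [300.0, 175.0], [266.0, 175.0], [266.0, 211.0]] [0.43786564 0.34525836 0.15865164] [-3.13929132e+00 -2.17183695e-03  3.07188925e+00]
```

View pics/w6.png

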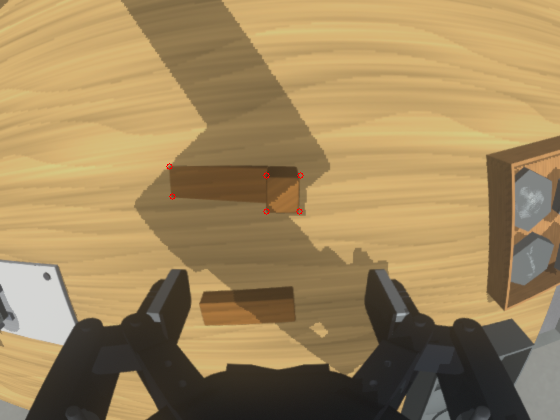

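The overlay matches the wedge and block to 1–2 px, with the block top at (267–299, 176–213). I descend and grip across the block's ±y faces.

Emit:
servo_tool(deltas=[[[0,2,-30],0],[[0,2,-30],0],[[0,0,-30],0],[[0,0,-25],0],[[0,0,-15],0]])

```text
clock: 14.12
tool_pos: [0.4381, 0.3462, 0.0286]
tool_rot: [-3.14, -0.002, 3.067]
contact_force: [-0.7, -0.3, -0.1]
width: 0.0857
finger_force: 0.0
```

Emit:
servo_tool(deltas=[[[0,0,-12],0],[[0,0,-10],0],[[0,0,-6],0],[[0,0,-5],0],[[0,0,0],0]])

```text
clock: 14.53
tool_pos: [0.4383, 0.3481, -0.0029]
tool_rot: [-3.141, -0.0, 3.069]
contact_force: [-0.0, -0.2, -0.1]
width: 0.0856
finger_force: 0.0
```

Emit:
servo_tool(deltas=[[[0,0,0],0],[[0,0,0],0],[[0,0,0],0],[[0,0,0],0],[[0,0,0],0]], claw=0, force=40)

```text
clock: 14.95
tool_pos: [0.4384, 0.349, -0.002]
tool_rot: [3.141, 0.001, 3.07]
contact_force: [0.0, -0.3, -0.9]
width: 0.029
finger_force: 40.5
```

Emit:
servo_tool(deltas=[[[0,0,0],0],[[0,0,0],0]])

```text
clock: 15.12
tool_pos: [0.4385, 0.3491, -0.002]
tool_rot: [3.141, 0.001, 3.07]
contact_force: [-0.3, -0.2, 5.1]
width: 0.0291
finger_force: 41.1
```

Emit:
servo_tool(deltas=[[[0,0,20],0],[[0,0,20],0],[[0,0,20],0],[[10,-28,0],0.009],[[10,-28,0],0.009]])

```text
clock: 15.53
tool_pos: [0.4586, 0.2934, 0.0584]
tool_rot: [3.14, 0.002, 3.091]
contact_force: [-0.1, -0.6, -2.7]
width: 0.0293
finger_force: 40.5
```

Emit:
servo_tool(deltas=[[[14,-28,0],0],[[14,-28,0],0],[[14,-28,0],0],[[14,-28,0],0],[[14,-28,0],0]])

```text
clock: 15.95
tool_pos: [0.528, 0.1511, 0.0569]
tool_rot: [-3.141, -0.001, 3.088]
contact_force: [0.8, 0.4, -0.4]
width: 0.0293
finger_force: 40.5
```

Emit:
servo_tool(deltas=[[[15,-28,0],0],[[15,-28,0],0],[[15,-28,0],0],[[15,-28,0],0],[[15,-26,0],0]])

```text
clock: 16.37
tool_pos: [0.6031, 0.0129, 0.0567]
tool_rot: [-3.141, -0.001, 3.087]
contact_force: [1.0, 1.2, -0.9]
width: 0.0292
finger_force: 40.5
```

Emit:
servo_tool(deltas=[[[0,0,-10],0],[[0,0,-10],0],[[0,0,-10],0],[[0,0,0],0]])

```text
clock: 16.7
tool_pos: [0.6001, 0.0155, 0.0243]
tool_rot: [-3.141, -0.007, 3.089]
contact_force: [-0.4, -0.4, -0.8]
width: 0.0292
finger_force: 40.3
```

```bash
python3 - <<'E' | tail -4
from h import *
import fit
from fit import tf,N
o=arm.get_obs();im=vision.read_camera('wrist');t=vision.read_camera('top')
c=t[165:250,230:380];cv2.imwrite('pics/w7.png',np.vstack([im[40:340],cv2.resize(c,(560,317),interpolation=2)])[:600])
R_=[[-.022,46e-3,.018],[.022,46e-3,.018],[-.022,-.04,.018],[.022,.04,.018],[0,.042,.018],[-.075,.19,.01],[.075,.19,.01]]
print(wproj(o,tf(N,R_)).round().tolist(),o['tool_pos'],o['tool_rot'],o['width'])
E
```

```text
0.5 -2.3]
clamp 1.8231485382721317 [ 1.1  4.7  0.6  3.7  3.3 -0.2  2.8 -1.6]
grip [[ 0.54425907 -0.28283288  0.27561573]] hinge [[ 0.58845592 -0.24267941  0.111     ]]
[[84.0, 213.0], [97.0, 272.0], [2.0, 212.0], [91.0, 271.0], [86.0, 243.0], [308.0, 120.0], [301.0, 334.0]] [0.60011862 0.01545261 0.02425267] [-3.14149816 -0.00667354  3.08858872] 0.029235935489067107
```

View pics/w7.png

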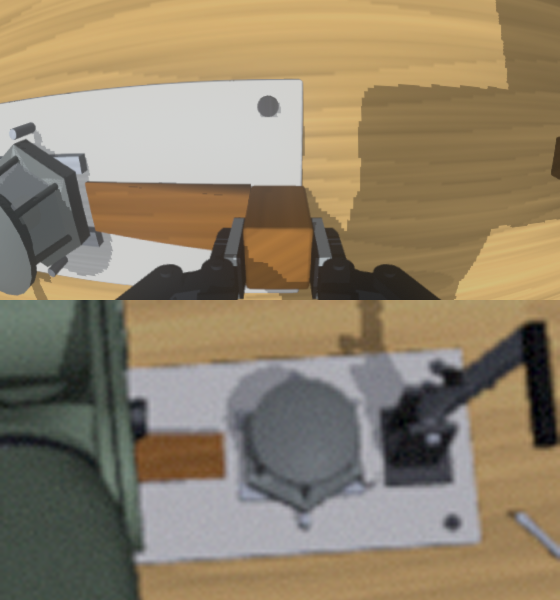

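```bash
python3 - <<'E' | tail -4
from h import *
import fit
from fit import tf,N
o=arm.get_obs();print(o['tool_pos'])
for dx in(-.004,0,.004):
    w=fit.wm[[0,1,2,3,4]]+[dx,.1205,.0263];print(dx,wproj(o,tf(N,w)).round().tolist())
E
```

```text
[0.60184675 0.01568806 0.02636134]
-0.004 [[96.0, 265.0], [85.0, 217.0], [309.0, 321.0], [313.0, 258.0], [241.0, 258.0]]
0 [[97.0, 270.0], [86.0, 223.0], [309.0, 328.0], [313.0, 266.0], [242.0, 266.0]]
0.004 [[98.0, 275.0], [87.0, 229.0], [309.0, 334.0], [312.0, 274.0], [242.0, 274.0]]
```

The wedge is aligned with the channel (dx about 0) and the thin end sits just outside the rails at (88,221). I lower it, release so it settles flat, and re-grip.

Emit:
servo_tool(deltas=[[[0,0,-6],0],[[0,0,-6],0],[[0,0,-4],0],[[0,0,-2],0],[[0,0,0],0]])

```text
clock: 17.22
tool_pos: [0.6026, 0.0148, 0.0087]
tool_rot: [3.142, -0.001, 3.088]
contact_force: [-1.3, -0.2, -1.4]
width: 0.0294
finger_force: 40.4
```

Emit:
servo_tool(deltas=[[[0,0,-1],0],[[0,0,0],0],[[0,0,0],0]])

```text
clock: 17.47
tool_pos: [0.6033, 0.0146, 0.0085]
tool_rot: [3.141, 0.0, 3.088]
contact_force: [0.4, 0.6, -1.0]
width: 0.0296
finger_force: 40.4
```

Emit:
servo_tool(deltas=[[[0,0,0],0],[[0,0,0],0],[[0,0,0],0],[[0,0,0],0],[[0,0,0],0]], claw=0.55)

```text
clock: 17.88
tool_pos: [0.6032, 0.0146, 0.0085]
tool_rot: [3.142, 0.0, 3.088]
contact_force: [0.1, 0.7, -0.5]
width: 0.0467
finger_force: 0.0
```

Emit:
servo_tool(deltas=[[[0,0,0],0],[[0,0,0],0],[[0,0,0],0],[[0,0,0],0],[[0,0,0],0]], claw=0)

```text
clock: 18.3
tool_pos: [0.6034, 0.0146, 0.0086]
tool_rot: [3.141, 0.001, 3.088]
contact_force: [0.5, -0.0, 2.9]
width: 0.0289
finger_force: 41.2
```

Emit:
servo_tool(deltas=[[[0,0,0],0],[[0,0,0],0],[[0,0,0],0]])

```text
clock: 18.55
tool_pos: [0.6034, 0.0147, 0.0086]
tool_rot: [3.141, 0.001, 3.088]
contact_force: [0.7, 0.5, 2.1]
width: 0.0297
finger_force: 41.2
```

Emit:
servo_tool(deltas=[[[0,-6,0],0],[[-1,-6,0],0],[[0,-6,0],0],[[0,-6,0],0],[[0,0,0],0]])

```text
clock: 18.97
tool_pos: [0.6021, -0.0108, 0.0086]
tool_rot: [-3.141, 0.0, 3.087]
contact_force: [0.2, 0.2, 4.9]
width: 0.029
finger_force: 41.7
```

Emit:
servo_tool(deltas=[[[-1,-5,0],0],[[0,-5,0],0],[[0,0,0],0]])

```text
clock: 19.22
tool_pos: [0.6011, -0.0203, 0.0086]
tool_rot: [-3.141, 0.0, 3.087]
contact_force: [-0.2, 0.5, 5.2]
width: 0.0294
finger_force: 41.7
```

Emit:
servo_tool(deltas=[[[0,-3,0],0],[[0,0,0],0]])

```text
clock: 19.38
tool_pos: [0.6011, -0.0228, 0.0086]
tool_rot: [3.141, 0.0, 3.087]
contact_force: [-0.6, 2.7, 5.0]
width: 0.0292
finger_force: 41.7
```

Emit:
servo_tool(deltas=[[[0,-3,0],0],[[0,0,0],0]])

```text
clock: 19.55
tool_pos: [0.6011, -0.0257, 0.0086]
tool_rot: [3.141, 0.0, 3.087]
contact_force: [0.5, 2.9, 6.1]
width: 0.0293
finger_force: 41.7
```

Emit:
servo_tool(deltas=[[[0,-3,0],0],[[0,0,0],0]])

```text
clock: 19.72
tool_pos: [0.6012, -0.0287, 0.0086]
tool_rot: [3.141, 0.0, 3.087]
contact_force: [1.0, 2.7, 5.6]
width: 0.0291
finger_force: 41.7
```

Emit:
servo_tool(deltas=[[[0,-3,0],0],[[0,0,0],0]])

```text
clock: 19.88
tool_pos: [0.6012, -0.0314, 0.0086]
tool_rot: [3.141, 0.0, 3.087]
contact_force: [-0.6, 4.4, 5.4]
width: 0.0289
finger_force: 41.7
```

Emit:
servo_tool(deltas=[[[0,-3,0],0],[[-1,-3,0],0],[[0,-3,0],0],[[0,-3,0],0],[[0,0,0],0]])

```text
clock: 20.3
tool_pos: [0.6002, -0.0429, 0.0086]
tool_rot: [3.14, 0.0, 3.087]
contact_force: [0.9, 5.7, 5.7]
width: 0.0295
finger_force: 41.7
```

Emit:
servo_tool(deltas=[[[0,-3,0],0],[[0,-3,0],0],[[0,0,0],0]])

```text
clock: 20.55
tool_pos: [0.6001, -0.0488, 0.0086]
tool_rot: [3.14, 0.0, 3.087]
contact_force: [0.5, 5.7, 4.3]
width: 0.0293
finger_force: 41.7
```

```bash
python3 - <<'E' | tail -12
from h import *
import fit
from fit import tf,N
o=arm.get_obs();im=vision.read_camera('wrist')
d=o['tool_pos'][:2]-N[:2];c,s=np.cos(N[2]),np.sin(N[2]);lx,ly=d[0]*c+d[1]*s,-d[0]*s+d[1]*c
print('tcp local',lx,ly,o['tool_pos'])
P=[[x,ly-.015,.0298] for x in(-.017,.017)]+[[x,.042,z] for z in(.018,.022) for x in(-.024,.024)]
Q=wproj(o,tf(N,P));print(Q.round(1).tolist())
A=cv2.cvtColor(cv2.imread('pics/scene0.png'),6).astype(np.float32)
B=cv2.cvtColor(np.mean([vision.read_camera('scene').astype(np.float32) for _ in range(3)],0),6)
f=proj('scene',tf(N,[[0,.042,.018],[0,.042,.022],[0,-.042,.018]]));print(f)
cv2.imwrite('pics/w8a.png',B)
v=cv2.resize(im[180:320,60:340],(800,400),interpolation=2)
for q in Q:cv2.circle(v,tuple(((q-[60,180]+.5)*2.857).astype(int).tolist()),3,(0,0,255),1)
sc=cv2.resize(np.hstack([A[180:240,200:280],B[180:240,200:280]]),(533,200),interpolation=2).astype(np.uint8)
out=np.zeros((600,800,3),np.uint8);out[:400]=v;out[400:,:533]=sc[...,None];cv2.imwrite('pics/w8.png',out)
E
```

```text
nest [ 0.593  -0.1578 -0.0532] [-0.8 -0.3 -0.3 -0.9 -0.1 -0.7 -1.4 -0.3 -0.1 -0.9 -0.3 -1.9  0.2 -1.9
  1.   0. ]
wedge [ 0.4329  0.297  -0.0729] [ 0.1 -0.4 -0.1 -0.1 -0.7  0.3 -0.3 -0.1 -0.2 -0.6 -1.1 -0.1 -0.8 -0.1
  0.5 -2.3]
clamp 1.8231485382721317 [ 1.1  4.7  0.6  3.7  3.3 -0.2  2.8 -1.6]
grip [[ 0.54425907 -0.28283288  0.27561573]] hinge [[ 0.58845592 -0.24267941  0.111     ]]
tcp local 0.0013213755110085493 0.10923759811274981 [ 0.60010017 -0.04878665  0.00855355]
[[248.8, 235.4], [251.3, 291.9], [156.5, 214.1], [168.3, 287.9], [154.1, 216.7], [166.4, 291.4]]
[[245.72955629 219.02574314]
 [245.65530528 217.98687398]
 [232.36441324 198.87130351]][ WARN:0@1.432] global loadsave.cpp:1063 imwrite_ Unsupported depth image for selected encoder is fallbacked to CV_8U.
```

View pics/w8.png

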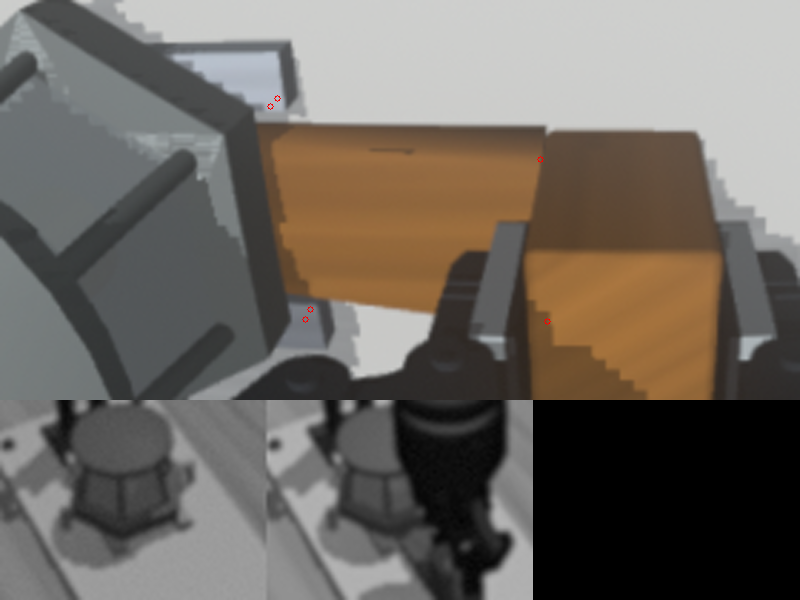

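```bash
python3 - <<'E' | tail -8
from h import *
from fit import tf,N
o=arm.get_obs();Z=lambda P:((wproj(o,tf(N,P))-[60,180]+.5)*2.857).round().tolist()
print('rail -x in/out',Z([[-.022,.046,.018],[-.022,.046,.010],[.022,.046,.018]]))
for y in(.036,.038,.040,.042):
    z=.013+.16*(y+.0108);print(y,z,Z([[-.0242,y,z],[.0242,y,z],[-.017,y,z],[.017,y,z]]))
E
```

```text
0.5 -2.3]
clamp 1.8231485382721317 [ 1.1  4.7  0.6  3.7  3.3 -0.2  2.8 -1.6]
grip [[ 0.54425907 -0.28283288  0.27561573]] hinge [[ 0.58845592 -0.24267941  0.111     ]]
rail -x in/out [[298.0, 109.0], [310.0, 95.0], [327.0, 303.0]]
0.036 0.020488 [[245.0, 102.0], [282.0, 315.0], [250.0, 137.0], [276.0, 287.0]]
0.038 0.020808 [[253.0, 103.0], [290.0, 317.0], [258.0, 138.0], [284.0, 288.0]]
0.04 0.021128 [[262.0, 104.0], [298.0, 318.0], [267.0, 139.0], [293.0, 289.0]]
0.042 0.021448000000000002 [[271.0, 104.0], [306.0, 319.0], [276.0, 139.0], [301.0, 291.0]]
```

The nest is about 3.5 mm further to −y than I had fitted: rail corner seen at (283,103), predicted (298,109). The lantern edge, from (252,107) to (290,325), then lies at its nominal place on the ramp, lifted about 2.8 mm. The force onset near y = -0.031 agrees. Another 7.5 mm gives 4 mm.

Emit:
servo_tool(deltas=[[[0,-2.5,0],0],[[-0.4,-2.5,0],0],[[0,-2.5,0],0],[[0,0,0],0],[[0,0,0],0]])

```text
clock: 21.17
tool_pos: [0.5997, -0.0562, 0.0086]
tool_rot: [3.14, 0.0, 3.087]
contact_force: [0.4, 5.7, 5.4]
width: 0.0291
finger_force: 41.7
```

```bash
python3 - <<'E' | tail -8
from h import *
from fit import tf,N
o=arm.get_obs();im=vision.read_camera('wrist')
d=o['tool_pos'][:2]-N[:2];ly=-d[0]*np.sin(N[2])+d[1]*np.cos(N[2]);print('ly',ly,o['contact_force'],o['width'])
v=cv2.resize(im[180:320,60:340],(800,400),interpolation=2);Z=lambda P:((wproj(o,tf(N,P))-[60,180]+.5)*2.857)
for y,c in((.036,(0,0,255)),(.038,(0,255,0)),(.040,(255,0,0))):
    z=.013+.16*(y-(ly-.12));print(y,z-.018);cv2.line(v,*[tuple(q.astype(int).tolist()) for q in Z([[-.0242,y,z],[.0242,y,z]])],c,1)
q=Z([[-.022,.046,.018],[-.017,ly-.015,.0298],[-.017,ly-.015,.010]]);print(q.round().tolist())
for p in q:cv2.circle(v,tuple(p.astype(int).tolist()),3,(0,0,255),1)
t=vision.read_camera('top');cv2.imwrite('pics/w9.png',np.vstack([v,cv2.resize(t[165:235,260:400],(400,200)).repeat(2,1)]))
E
```

```text
0.5 -2.3]
clamp 1.8231485382721317 [ 1.1  4.7  0.6  3.7  3.3 -0.2  2.8 -1.6]
grip [[ 0.54425907 -0.28283288  0.27561573]] hinge [[ 0.58845592 -0.24267941  0.111     ]]
ly 0.1017690505016854 [0.43019177 5.67622926 5.42448623] 0.0290604658877655
0.036 0.0036769519197303348
0.038 0.003996951919730336
0.04 0.0043169519197303365
[[334.0, 109.0], [541.0, 160.0], [549.0, 118.0]]
```

View pics/w9.png

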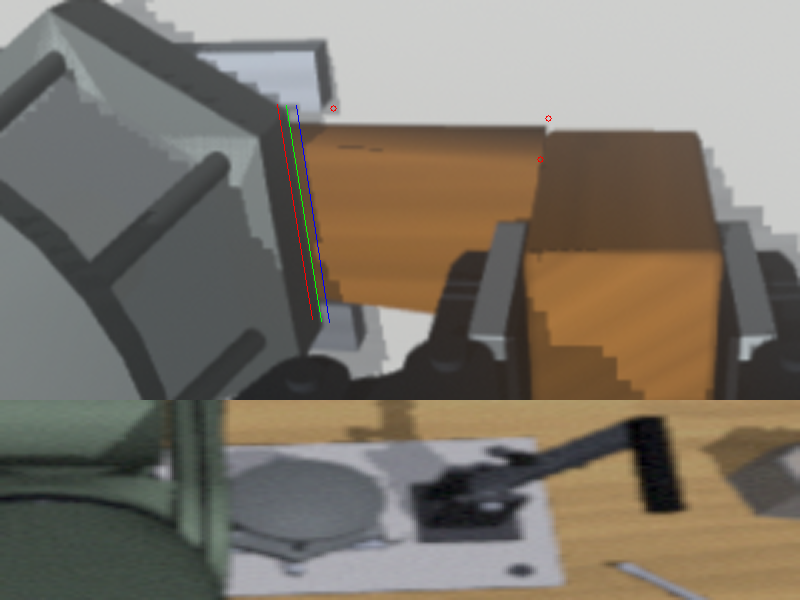

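The lantern's lower edge coincides with the green line, which means a 4.0 mm lift. The clamp is open and the wedge is gripped and flat on the plate.

```bash
python3 -c "
from workcell import order;print(order.hand_in())"
```

```text
the job is handed in; nothing more can be done
None
```

I've handed in the job: the cap is pressed, the clamp stands open at about 1.8 rad, and the gripped wedge lies flat under the lantern's +y edge, lifting it an estimated 4 mm. That the cap is fully home rests on the stiff stop at 31 N on the handle, because the camera could only show that it had dropped by roughly 3 to 4 mm.

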